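# Lock the portafilter and hold the espresso lever at pre-infusion

## Task

Start a shot on the lever espresso machine: swing the portafilter's wooden handle round from the left until it is locked, pointing straight out of the machine's front with the rib on its collar under the mark on the group. Only once it is locked, bring the spring-loaded lever down until it is level, which is the pre-infusion position a little above the lower stop, and hold it there with the gripper: the program finishes while still holding the lever level, nothing is let go. Leave the cup standing on the drip tray under the group, and do not shift the other things on the worktop.

Things in the scene. Friction and masses are not known exactly. Their poses are not given: they have to be found in the camera images.
- machine: lever espresso machine, steel, 250 deep, 150 wide, fixed. Origin on the worktop (z = 0) under the vertical axis of the group (round head at the front). Own x points from its front to its back, y to its left (seen from the robot). Drip tray to 85 mm in front of the origin, grid top at z 26; housing, 144 wide, 160 high (cup rail 181), from 60 mm behind it; steam wand on the right
- portafilter (a joint): turn of the portafilter (filter holder captive in the group) in rad about the group's axis, counter-clockwise from above: 0 = just inserted, handle 45 degrees left of straight; 0.785 = locked, handle straight out of the front (along the machine's -x, in the lever's plane), rib under mark; stop at 1.045. Starts at 0 to 0.2. Friction of 0.3 N m (2 N at the handle's end) keeps it where it is left
- portafilter_handle (a point): point on the axis of the portafilter's wooden handle, 150 mm from the group's axis, 112 mm above the worktop. The handle is level, straight and round, 25 mm thick, from 68 to 176 mm from the group's axis; a thinner steel neck joins it to the steel collar (radius 40 mm, z 99 to 127). Own -x points outward along the handle
- locked_mark (a point): the locked mark: a small upright rib on the front of the group's flange, 44 mm in front of the group's axis, 135 mm above the worktop; the like rib on the portafilter's collar stands right under it when locked. The group is a cylinder of radius 39 mm from z 127 to 139, then 29 mm up to z 178, with a fork for the lever up to z 207
- lever (a joint): angle of the spring-loaded lever, rad, growing as it is brought down: 0 = at rest, raised 62 degrees (1.08 rad) above level and leaning to the front; 1.08 = level, pointing straight to the front; lower stop at 1.32. Its level axis runs across the machine, 12 mm behind the group's axis and 195 mm above the worktop. It springs back if released; 3 N at the grip starts it, 11 N holds it level
- lever_grip (a point): point on the axis of the lever's wooden grip, 130 mm from the lever's pivot: 310 mm above the worktop at rest, 195 mm when level. The grip is round, 26 mm thick, from 78 mm to 160 mm (its free end) from the pivot, on a 13 mm steel rod; it can be pinched between the fingers across the machine. Own -x points along the lever to its free end
- cup: the white espresso cup standing loose on the drip tray's grid under the group, 62 mm across, 92 with its handle, 51 high; origin at the centre of its underside; own z up
- spare_cup: a second espresso cup on the worktop at the left, 62 mm across, 51 high; loose bystander
- timer: round egg timer, 63 mm across, 53 high, at the front right; loose bystander
- tumbler: clear glass tumbler, 80 mm across, 91 high, at the right; loose bystander
- lemon: lemon, 71x53x51 mm, at the right; loose bystander
- teaspoon: teaspoon lying at the front, 130 mm long; loose bystander
- keys: bunch of keys lying at the front left, 104x115x8 mm; loose bystander
Mind the look-alikes: they are no part of the job. Leave any orange look-alike of the cup alone.

How it is judged:
By the outcome, as a careful person would: the job done as asked, in the order asked, and still so for the second after the job is handed in, while the arm keeps its last pose, push and grip.
It also fails if it takes over 64 s, if anything falls off the work surface, if the arm or the gripper's body presses on something with over 40 N, if the wrist force passes 120 N, or if a joint passes its speed limit or range.

## Robot

A 6-joint arm with a two-finger parallel gripper is mounted at the origin on a cart in front of the work surface, level with it; the furniture and walls round the work are solid. World frame = base frame: x ahead of the robot, y to its left, z up, the work surface at z = 0. Lengths are in m, angles in degrees, forces in N, time in s.
With the tool pointing down it reaches from about 0.35 to 0.875 m from the base axis. Payload 4.2 kg.
Tool frame: the origin (TCP) lies midway between the tips of the shut fingers; the grasp point (between the pads) lies 19 mm behind it; z points along the fingers, y is the line along which they close (so a half turn about z gives the same grasp; the last joint's range is limited). The gripper opens to 87 mm and grips with 3 to 60 N. Pads are 19 mm wide; open, the fingers measure 117 mm over their backs; the gripper's body (75 mm by 190 mm) begins 51 mm behind the grasp point.
Start: joints at [-57.376, 22.042, 0.453, 0, -68.411, -14.817], TCP at [0.191, -0.595, 0.223] pointing down, gripper open.
Joint ranges: [-179.83, 179.83], [-69.29, 118.12], [-61.27, 80.66], [-181.25, 117.63], [-171.15, -9.14], [-177.46, 177.46]. Speed limits (degrees/s): [159.86, 159.86, 180, 180, 180, 180].

## Interface

Orientations are given as [roll, pitch, yaw] about the fixed x, y, z axes, in that order (R = Rz(yaw) Ry(pitch) Rx(roll)).
In Python, from workcell import env gives the robot as it stands. The module is installed in compiled form; this text tells all that it offers. Calls block until the motion is done:
- env.goto(position, orientation): joint-space move of the TCP to a pose.
- env.move_straight(position, rotation=None, rate=0.15, force_limit=None): straight line of the TCP; rotation=None keeps the orientation; rate is the mean speed in m/s. With force_limit (N) it stops when the force on the tool has changed by that much, and returns True; else False.
- env.set_joints(angles): joint-space move.
- env.gripper_to(opening, grasp_force=None): opening from 0.0 (shut) to 1.0 (fully open); grasp_force is the grip in N (None keeps the last); returns when the fingers have stopped.
- env.dwell(seconds).
- env.inverse_kinematics(position, orientation): joint angles nearest the present ones, or None.
- env.read_state(): the state.
- env.grab_frame(name): name is "scene" or "top" or "wrist"; returns a dict with "image" (420x560x3 uint8, blue, green, red), "fx", "fy", "cx", "cy" (pixels), "position" and "orientation" of the camera in the world. Camera axes: x right, y up, looking along -z (the intrinsics and any distortion apply to the point x, -y, -z); pixel columns grow to the right and rows downward; lengths in m; the calibration is good to about 2 mm. The wrist camera is an equidistant fisheye: a pixel r from the principal point sees the ray r / f radians off the axis. A picture is of the moment at which its call begins. There is no depth.
A pose or a line that the arm cannot do raises env.Unreachable and nothing moves.
- env.close_job(): hands the job in; it is judged then, once.
Trained networks look in a picture, given as the dict that the camera call returned (one of the last four; its "shot" number tells which), for a name from the list of things; names that differ only in an ending like _2 or _b are one class to them, and where a whole thing is asked for, a point or a joint stands for the part that bears it (a point fixed in the world has none). Each returns a list of dicts, best first, with "score" (0 to 1); they miss things now and then, are a little off and sometimes report something else, mostly with a low value. They report only what shows in the picture. A call takes as long as a camera call. They do not tell look-alikes from the thing itself.
- env.search_frame(picture, thing): "xyz" ([x, y, z] in m, in world coordinates, good to about 4 mm: the middle of the surface that is visible of it).
- env.trace(picture, thing): "mask" (420x560 bool, what is visible of it).
The state is a dict: "clock": time; "joint_positions": joint angles; "qvel": joint speeds; "joint_torque": joint torques, N m; "position": TCP position; "tool_rot": TCP orientation; "force": force on the tool from outside, world axes, zero at the start; "wrist_torque": the same for the moment, N m; "opening": opening from 0.0 (shut) to 1.0 (fully open); "finger_force": force on a finger pad.
Only numpy, scipy, OpenCV 4.12 (cv2) and the standard library are available. Lean on these libraries where they do the work, as an engineer would, in place of code of your own. Each camera call takes 0.05 s, during which the arm holds its last target. There are 200 camera calls.

## Working session

There is one attempt and no reset: what is moved stays moved. The work goes in short steps, each a Python script; the robot and the scene stay as the last script left them, time stands still between calls to the robot, and variables do not carry over. Pictures are saved under pics/ and viewed, at most 10 in all, crops included, and the job is handed in when it is done.

```bash
mkdir -p pics
cat > h.py <<'E'
from workcell import env
import numpy as np, cv2
from scipy.spatial.transform import Rotation as R
def save(p,n): cv2.imwrite('pics/'+n+'.png',p['image'])
E
python3 - <<'E'
from h import *
a=env.grab_frame("scene");b=env.grab_frame("top")
cv2.imwrite('pics/s.png',a['image']);cv2.imwrite('pics/t.png',b['image'])
for p,n in((a,'scene'),(b,'top')):
    print(n,{k:p[k] for k in p if k!='image'})
    for t in ['machine','portafilter_handle','portafilter','locked_mark','lever_grip','lever','cup','timer','tumbler','lemon','teaspoon','keys','spare_cup']:
        print(t,[(np.round(d['xyz'],3).tolist(),round(d['score'],2)) for d in env.search_frame(p,t)[:3]])
print(env.read_state())
E
```

```text
scene {'fx': 459.9813336461858, 'fy': 459.9813336461858, 'cx': 280.19230287511084, 'cy': 208.30365989792688, 'position': array([-0.45816259, -0.51207213,  0.87825582]), 'orientation': array([ 56.43977243,   0.80617444, -62.75825585]), 'shot': 1}
machine [([0.6, 0.08, 0.118], 0.78)]
portafilter_handle [([0.549, 0.14, 0.117], 0.77), ([0.573, -0.21, 0.037], 0.7)]
portafilter [([0.553, 0.141, 0.12], 0.73)]
locked_mark [([0.599, 0.078, 0.118], 0.65)]
lever_grip [([0.551, 0.107, 0.28], 0.74)]
lever [([0.544, 0.102, 0.283], 0.78), ([0.439, -0.253, 0.035], 0.22)]
cup [([0.58, 0.086, 0.06], 0.8), ([0.416, -0.001, 0.04], 0.69), ([0.487, -0.306, 0.06], 0.69)]
timer [([0.444, -0.253, 0.036], 0.89)]
tumbler [([0.489, -0.304, 0.06], 0.78)]
lemon [([0.55, 0.102, 0.281], 0.63), ([0.57, -0.21, 0.037], 0.49)]
teaspoon [([0.44, -0.137, 0.007], 0.56)]
keys [([0.598, 0.079, 0.116], 0.46)]
spare_cup []
top {'fx': 492.8303034832389, 'fy': 492.8303034832389, 'cx': 284.2766686072392, 'cy': 211.56560036141525, 'position': array([ 0.40011359, -0.02356079,  1.35623478]), 'orientation': array([  4.33220853,   1.
[... 813 characters left out ...]
, 0.4)]
{'clock': 1.4, 'joint_positions': array([-5.73780257e+01,  2.20417311e+01,  4.54712022e-01,  1.31139469e-04,
       -6.84118336e+01, -1.48160610e+01]), 'qvel': array([-0.1082417 , -0.05102845,  0.03450051, -0.03476486,  0.06114146,
       -0.04744664]), 'joint_torque': array([-7.05252733e-04, -3.90470660e+01,  1.87622130e+01,  4.22444209e+00,
        1.55506079e-02, -2.26724359e-05]), 'position': array([ 0.19113871, -0.59504744,  0.22256415]), 'tool_rot': array([-1.79998860e+02,  1.75504980e-04, -1.62194038e+02]), 'force': array([-0.27608029,  0.18040343,  0.08384984]), 'wrist_torque': array([ 0.00964052, -0.04465288, -0.0043759 ]), 'finger_force': 0.0, 'opening': 0.9988492709840421}
```

View pics/s.png

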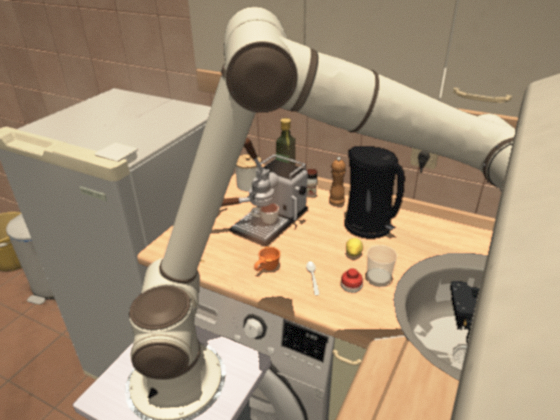

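View pics/t.png

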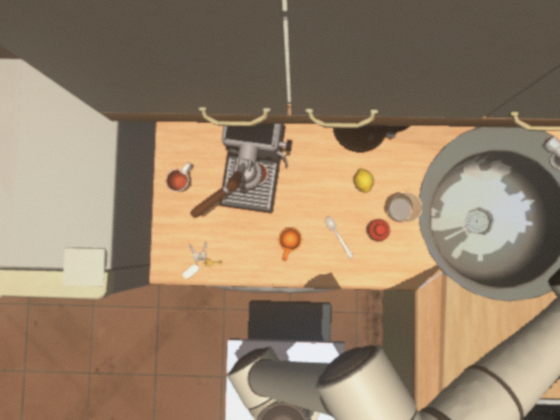

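The white cup stands on the grid under the group (top ≈(262,172)). The orange look-alike is at (290,238) and gets left alone. The other white-handled cup at (178,180) is the spare. The machine's portafilter handle points front-left, from (240,180) to (195,213). Next I'll take closer wrist views to get the machine's axis and yaw.

```bash
cat >> h.py <<'E'
def tool(tilt, yaw=0, flip=False):
    "tool z tilted by tilt deg from down to ahead, turned about z by yaw; fingers close across"
    r=R.from_euler('z',yaw,degrees=True)*R.from_euler('y',-tilt,degrees=True)*R.from_euler('xyz',[180,0,180 if flip else 0],degrees=True)
    return r.as_euler('xyz',degrees=True)
def ray(p,uv):
    "world ray through a pixel; fisheye for wrist"
    d=np.array([(uv[0]-p['cx'])/p['fx'],(uv[1]-p['cy'])/p['fy']]); r=np.linalg.norm(d)
    v=np.array([d[0],d[1],1.]) if not p.get('fish') else np.array([*(d/r*np.sin(r)),np.cos(r)])
    v=R.from_euler('xyz',p['orientation'],degrees=True).apply([v[0],-v[1],-v[2]])
    return np.array(p['position']),v/np.linalg.norm(v)
def proj(p,X):
    c=R.from_euler('xyz',p['orientation'],degrees=True).inv().apply(np.asarray(X,float)-p['position'])*[1,-1,-1]
    c=np.atleast_2d(c); 
    if p.get('fish'):
        q=np.linalg.norm(c[:,:2],axis=1); d=c[:,:2]/q[:,None]*np.arctan2(q,c[:,2])[:,None]
    else: d=c[:,:2]/c[:,2:]
    return d*[p['fx'],p['fy']]+[p['cx'],p['cy']]
def wrist():
    p=env.grab_frame('wrist'); p['fish']=True; return p
E
python3 - <<'E'
from h import *
for f in (0,1):
  for t in (0,30,45,60,75,90):
    print(f,t,[ (None if q is None else np.round(q).tolist()) for q in (env.inverse_kinematics(P,tool(t,0,f)) for P in ([.38,.08,.42],[.56,.1,.31],[.49,.1,.195],[.517,.195,.093]))])
E
```

```text
0 0 [[36.0, -7.0, -6.0, 0.0, -91.0, 54.0], [26.0, 14.0, 1.0, 0.0, -77.0, 64.0], [30.0, 11.0, -19.0, 0.0, -60.0, 60.0], [37.0, 23.0, -20.0, 0.0, -48.0, 53.0]]
0 30 [[56.0, -24.0, -33.0, 27.0, -66.0, 27.0], [34.0, -1.0, -31.0, 27.0, -37.0, 38.0], [30.0, -1.0, -56.0, 60.0, -17.0, 5.0], None]
0 45 [[63.0, -31.0, -48.0, 47.0, -59.0, 7.0], [15.0, -5.0, -51.0, 93.0, -10.0, -14.0], None, None]
0 60 [[54.0, -34.0, -61.0, 73.0, -47.0, -11.0], None, [-12.0, -0.0, -53.0, -154.0, -24.0, -108.0], None]
0 75 [None, [-11.0, -2.0, -46.0, -159.0, -31.0, -106.0], None, None]
0 90 [[-12.0, -37.0, -46.0, -126.0, -14.0, -144.0], [-13.0, 11.0, -58.0, -166.0, -69.0, -95.0], None, None]
1 0 [[36.0, -7.0, -6.0, -0.0, -91.0, -126.0], [26.0, 14.0, 1.0, -0.0, -77.0, -116.0], [30.0, 11.0, -19.0, -0.0, -60.0, -120.0], [37.0, 23.0, -20.0, -0.0, -48.0, -127.0]]
1 30 [[56.0, -24.0, -33.0, 27.0, -66.0, -153.0], [34.0, -1.0, -31.0, 27.0, -37.0, -142.0], [30.0, -1.0, -56.0, 60.0, -17.0, -175.0], None]
1 45 [[63.0, -31.0, -48.0, 47.0, -59.0, -173.0], [15.0, -5.0, -51.0, 93.0, -10.0, 166.0], None, None]
1 60 [[54.0, -34.0, -61.0, 73.0, -47.0, 169.0], None, [-12.0, -0.0, -53.0, -154.0, -24.0, 72.0], None]
1 75 [None, [-11.0, -2.0, -46.0, -159.0, -31.0, 74.0], None, None]
1 90 [[-12.0, -37.0, -46.0, -126.0, -14.0, 36.0], [-13.0, 11.0, -58.0, -166.0, -69.0, 85.0], None, None]<stdin>:4: UserWarning: Gimbal lock detected. Setting third angle to zero since it is not possible to uniquely determine all angles.
```

Run:
```python
from h import *
a=env.grab_frame('scene');b=env.grab_frame('top')
for tu in ((235,122),(340,122),(530,122)):
    o1,d1=ray(b,tu);o2,d2=ray(a,(482,97))
    s=np.linalg.lstsq(np.c_[d1,-d2],o2-o1,rcond=None)[0]
    print(tu,o1+d1*s[0],np.linalg.norm(o1+d1*s[0]-o2-d2*s[1]))
env.goto([.40,.10,.42],tool(15,0,0))
p=wrist(); save(p,'w1'); print(p['position'],p['orientation'],p['fx'],p['cx'],p['cy'])
for t in ['locked_mark','portafilter_handle','lever_grip','cup','machine']:
    print(t,[(np.round(d['xyz'],3).tolist(),round(d['score'],2)) for d in env.search_frame(p,t)[:2]])
print(env.read_state()['clock'])
```

```text
(235, 122) [0.59922589 0.07721285 0.58767603] 0.5363935102850514
(340, 122) [ 0.63523458 -0.10025055  0.45992911] 0.35470865543775304
(530, 122) [ 0.63070765 -0.42956965  0.49619335] 0.027242254287462325
[0.43091553 0.10124    0.59526062] [-1.09426851e+00 -6.33670159e-02 -9.00381274e+01] 325.19226210127806 281.7341262276802 210.3797883865762
locked_mark [([0.625, 0.098, 0.144], 0.84)]
portafilter_handle [([0.521, 0.19, 0.122], 0.67)]
lever_grip [([0.528, 0.113, 0.332], 0.96)]
cup [([0.423, -0.007, 0.019], 0.86), ([0.594, 0.064, 0.07], 0.72)]
machine [([0.622, 0.104, 0.143], 0.92), ([0.517, -0.312, 0.052], 0.74)]
4.45
```

View pics/w1.png

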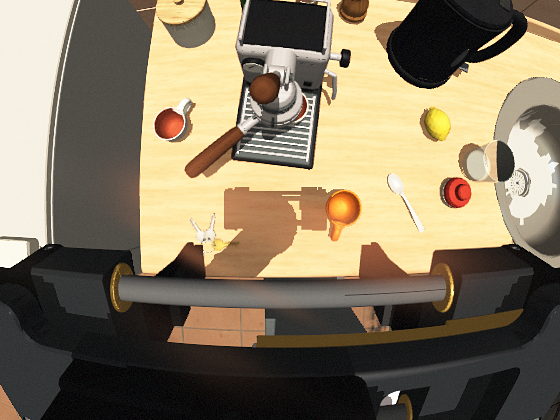

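The wrist view shows the tray front corners near (232,160) and (311,167), the handle end near (188,170) and the lever grip end at (265,88). The white cup is under the group at (300,105). I'll take a second view and enlarge it.

Run:
```python
from h import *
import pickle
p=wrist()
env.goto([.42,.03,.36],tool(15,0,0))
q=wrist()
print([(t,[(np.round(d['xyz'],3).tolist(),round(d['score'],2)) for d in env.search_frame(q,t)[:2]]) for t in ('portafilter_handle','lever_grip','locked_mark')])
pickle.dump((p,q),open('pq.pkl','wb'))
A=cv2.resize(p['image'][0:200,170:360],None,fx=4,fy=3,interpolation=3)
cv2.imwrite('pics/c1.png',A)
m=env.search_frame(q,'machine')[0]['xyz']; u,v=proj(q,m)[0].astype(int); u0=max(0,u-120);v0=max(0,v-90); print(u,v,u0,v0)
cv2.imwrite('pics/c2.png',cv2.resize(q['image'][v0:v0+195,u0:u0+260],None,fx=3,fy=3,interpolation=3))
```

```text
[('portafilter_handle', []), ('lever_grip', [([0.537, 0.107, 0.33], 0.59), ([0.458, -0.229, 0.032], 0.21)]), ('locked_mark', [([0.594, 0.095, 0.148], 0.7)])]
226 91 106 1
```

View pics/c1.png

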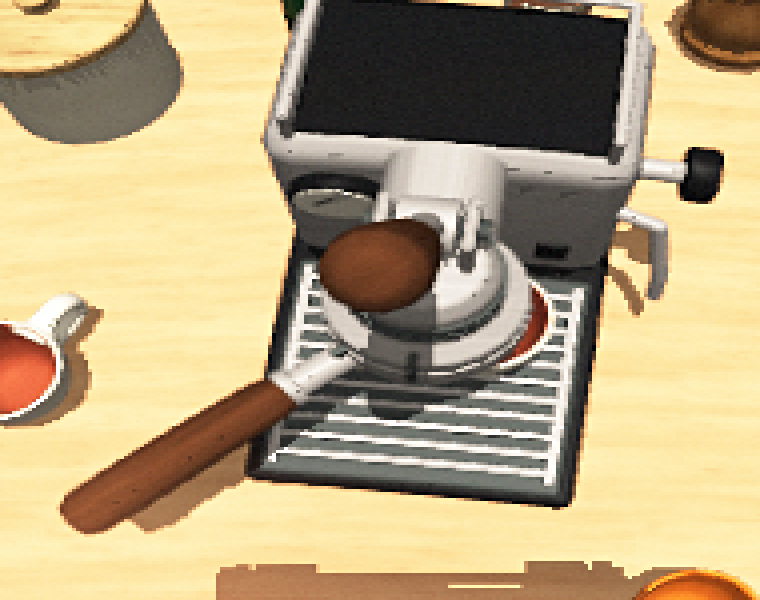

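View pics/c2.png

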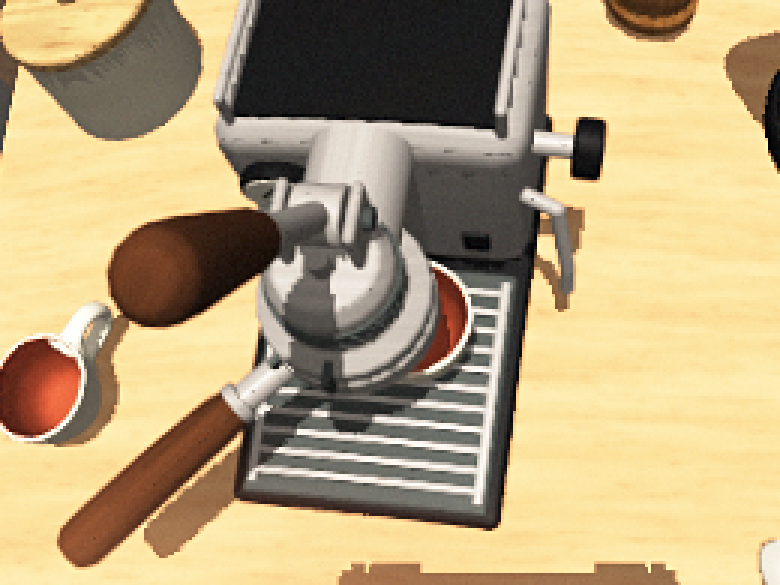

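```bash
cat > fit.py <<'E'
from h import *
import pickle
from scipy.optimize import least_squares
p,q=pickle.load(open('pq.pkl','rb'))
P=np.array([[245,475],[572,503],[412,365],[85,510],[290,385]])/[4,3]+[170,0]
Q=np.array([[236,495],[495,527],[327,373],[78,548],[238,398]])/3+[106,1]
def model(s):
    x,y,w,f,zt,wd=s; h=np.pi-np.pi/4+f
    M=np.array([[-.085,wd,zt],[-.085,-wd,zt],[-.044,0,.135],[.172*np.cos(h),.172*np.sin(h),.112],[.068*np.cos(h),.068*np.sin(h),.112]])
    return M@R.from_euler('z',w).as_matrix().T+[x,y,0]
res=lambda s:np.r_[(proj(p,model(s))-P).ravel(),(proj(q,model(s))-Q).ravel(),(s[5]-.075)*500,(s[4]-.015)*200]
r=least_squares(res,[.64,.09,0,.1,.015,.075],loss='soft_l1',x_scale=[.01,.01,.1,.1,.01,.01])
if __name__=='__main__':
    print(np.round(r.x,4),np.degrees(r.x[2:4])); print(np.round(r.fun[:20].reshape(-1,2),1)); print(model(r.x).round(3))
    x,y,w=r.x[:3]; c=R.from_euler('z',w)
    for pic in (p,q): print('grip', proj(pic,c.apply([.012-.160*np.cos(1.08),0,.195+.160*np.sin(1.08)])+[x,y,0]))
    print('obs end',170+375/4,265/3,'|',106+165/3,1+280/3)
E
python3 fit.py
```

```text
[ 0.5913  0.1085 -0.127   0.0377  0.0103  0.0741] [-7.27818816  2.1604057 ]
[[ 0.1 -0.9]
 [-0.9 -0.3]
 [-0.4  1.8]
 [-0.7  1.6]
 [-0.1 -0.9]
 [-0.3 -0.5]
 [ 1.1 -1.2]
 [ 0.7  3.1]
 [-0.1 -0.2]
 [ 0.5 -0.1]]
[[0.516 0.193 0.01 ]
 [0.498 0.046 0.01 ]
 [0.548 0.114 0.135]
 [0.481 0.24  0.112]
 [0.548 0.161 0.112]]
grip [[263.18847839  87.27404475]]
grip [[154.23268382  90.15937655]]
obs end 263.75 88.33333333333333 | 161.0 94.33333333333333
```

Run:
```python
from fit import *
b=env.grab_frame('top')
print(proj(b,model(r.x)).round(1))
# triangulate each point from the two wrist views
for i in range(5):
    p.update(fish=True)
    o1,d1=ray(p,P[i]);o2,d2=ray(q,Q[i]); s=np.linalg.lstsq(np.c_[d1,-d2],o2-o1,rcond=None)[0]
    print((o1+d1*s[0]).round(3),(o2+d2*s[1]).round(3))
I=b['image'].copy()
cv2.imwrite('pics/t2.png',cv2.resize(I[110:230,175:310],None,fx=5,fy=5,interpolation=3))
```

```text
[[218.1 204.8]
 [271.4 212.7]
 [242.  188.5]
 [192.7 214.8]
 [224.8 189.3]]
[0.515 0.194 0.005] [0.516 0.194 0.006]
[0.494 0.047 0.037] [0.493 0.047 0.037]
[0.548 0.113 0.143] [0.55  0.113 0.143]
[0.483 0.237 0.12 ] [0.48  0.237 0.12 ]
[0.545 0.16  0.116] [0.547 0.16  0.117]
```

View pics/t2.png

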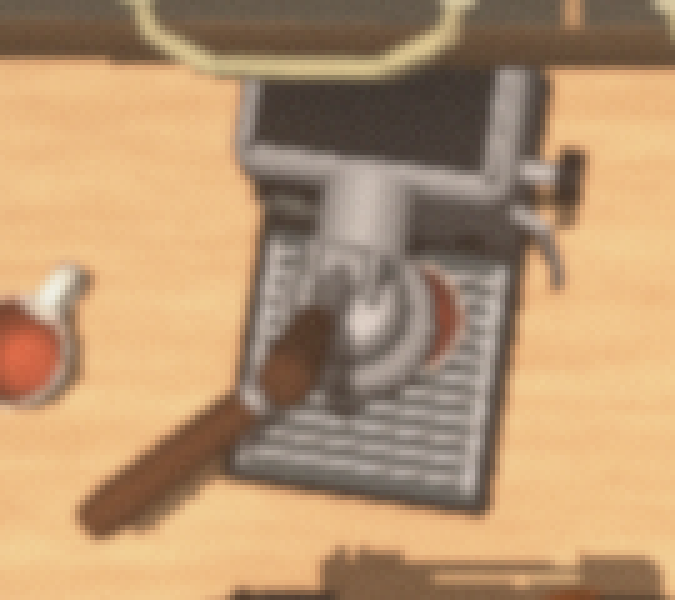

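The top view agrees with the fit: tray corners (220,204) and (272,212), mark (244,189), handle tip (194,214). Adding it to the fit, then gripping the handle and swinging it.

```bash
cat >> fit.py <<'E'
tp=dict(zip(('fx','fy','cx','cy','position','orientation'),(492.83,492.83,284.277,211.566,np.array([0.40011359,-0.02356079,1.35623478]),np.array([4.33220853,1.3537932,-88.78726638]))))
T=np.array([[220,204],[272,212.4],[244,189],[194.4,214],[223.6,190]])
res2=lambda s:np.r_[res(s),1.5*(proj(tp,model(s))-T).ravel()]
r=least_squares(res2,r.x,loss='soft_l1',x_scale=[.01,.01,.1,.1,.01,.01])
x0,y0,w0,f0=r.x[:4]
def hpose(f,rad=.15,z=.094):
    h=w0+np.pi*.75+f
    return [x0+rad*np.cos(h),y0+rad*np.sin(h),z], tool(0,np.degrees(h)-180)
E
python3 - <<'E'
from fit import *
print(r.x.round(4))
P0,o=hpose(f0); print(P0,o)
for f in np.linspace(f0,.785,4):
    print(env.inverse_kinematics(*hpose(f)))
env.goto([P0[0],P0[1],.25],o)
print('hit',env.move_straight(P0,force_limit=8))
env.gripper_to(0,grasp_force=20)
s=env.read_state();print(s['clock'],s['opening'],s['position'],s['force'],s['finger_force'])
E
```

```text
[ 0.5913  0.1079 -0.1252  0.0332  0.0112  0.074 ]
[np.float64(0.49542889019678515), np.float64(0.2232945636512234), 0.094] [180.           0.         -50.27175658]
[ 41.36279033  21.66656637 -20.86344108   0.         -47.46999255
  -1.63454691]
[ 4.09327540e+01  1.87732610e+01 -2.56014718e+01  2.54444375e-14
 -4.56252672e+01  1.31544438e+01]
[ 3.92760080e+01  1.63219419e+01 -2.94543622e+01  2.54444375e-14
 -4.42236959e+01  2.91701443e+01]
[ 3.62961358e+01  1.45817741e+01 -3.20920143e+01  2.54444375e-14
 -4.33262116e+01  4.65089709e+01]
hit False
8.425 0.2909767035551764 [0.49560098 0.22345837 0.09399115] [ 0.25939943  0.79070691 -1.07511878] 19.99989576637745
```

Run:
```python
from fit import *
for f in np.linspace(f0,.785,9)[1:]:
    env.move_straight(*hpose(f),rate=.06); s=env.read_state(); print(s['force'].round(1),end=' ')
print(s['clock'],s['wrist_torque'])
p=wrist(); u=proj(p,[x0-.05,y0,.13])[0].astype(int); print(u)
v0=max(0,u[1]-60);u0=max(0,u[0]-80)
cv2.imwrite('pics/w3.png',cv2.resize(p['image'][v0:v0+120,u0:u0+160],None,fx=5,fy=5,interpolation=3))
```

```text
[-0.8 -0.  -0.6] [-3.5  1.   1.6] [-5.   2.9  2.4] [-5.4  3.   2.7] [-5.3  2.   2.8] [-5.6  2.4  3.5] [-6.1  2.2  4.3] [-4.3  1.   3.2] 11.4917 [0.24605384 1.64304076 0.3438034 ]
[299  52]
```

View pics/w3.png

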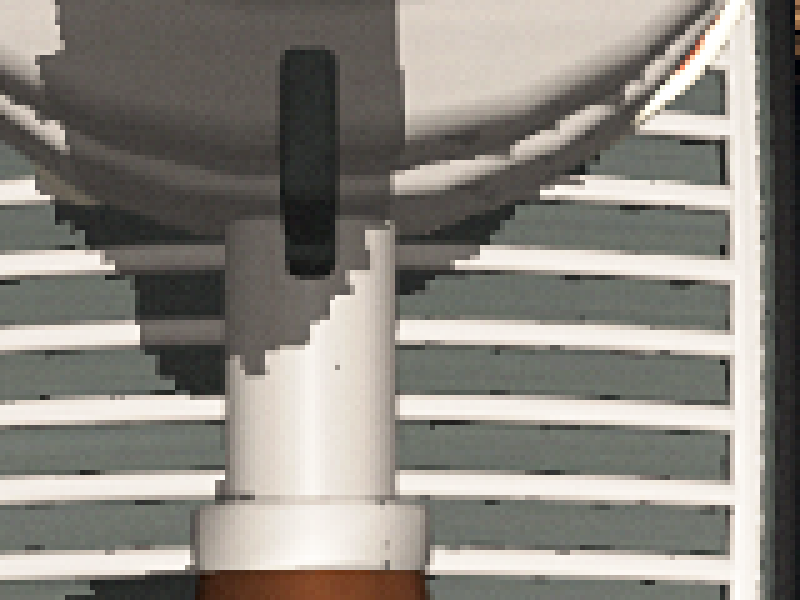

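The ribs line up: group rib centre at x≈309, collar rib at ≈310, and the neck is square to the tray. It's locked. Next I'll release, back out along the handle, and take the lever with the tool flipped so the camera stays clear of the lever and the cabinet.

```bash
cat >> fit.py <<'E'
TILT=15
def lpose(a,back=0,o=None):
    o=tool(TILT,np.degrees(w0),True) if o is None else o
    e=1.08-a
    g=R.from_euler('z',w0).apply([.012-.13*np.cos(e),0,.195+.13*np.sin(e)])+[x0,y0,0]
    return g+R.from_euler('xyz',o,degrees=True).apply([0,0,.019-back]),o
E
python3 - <<'E'
from fit import *
for a in (0,.4,.8,1.08): print(lpose(a)[0].round(3),env.inverse_kinematics(*lpose(a)))
print(lpose(0,.13)[0],env.inverse_kinematics(*lpose(0,.13)))
env.gripper_to(.8)
P1,o=hpose(.785,.26); env.move_straight(P1,o)
env.move_straight([P1[0],P1[1],.42])
p=env.grab_frame('top'); save(p,'t3'); m=env.trace(p,'lever_grip')
s=env.read_state(); print(s['clock'],s['position'])
w=wrist(); u=proj(w,[x0-.05,y0,.13])[0].astype(int); print(u, env.search_frame(w,'lever_grip')[:1])
mod=model(np.r_[x0,y0,w0,.785,r.x[4:]]); print(proj(w,mod)); save(w,'w4')
E
```

```text
[0.547 0.113 0.291] [  33.5864313     5.86767322  -17.18613032   11.75519013  -56.03803716
 -136.40980826]
[0.508 0.118 0.258] [  36.96306995    3.27900177  -25.42548876   13.37475544  -51.18165571
 -141.62043162]
[0.484 0.121 0.213] [  39.1207561     3.30295593  -33.13065      15.58182371  -44.14849697
 -146.61524103]
[0.479 0.122 0.177] [  39.40590318    5.11682316  -37.62691368   17.71135226  -38.16398699
 -149.68082372]
[0.51390965 0.11767036 0.41687228] [  36.59003103    0.28604608   -5.46611299   10.75644244  -73.57303192
 -135.84594443]
15.8417 [0.33323688 0.14042017 0.41961895]
[286  24] []
[[239.25699785  63.34028773]
 [324.93435881  63.3854996 ]
 [282.34648582  19.46423313]
 [282.25130826 110.02875345]
 [282.27712285  39.53629086]]
```

View pics/w4.png

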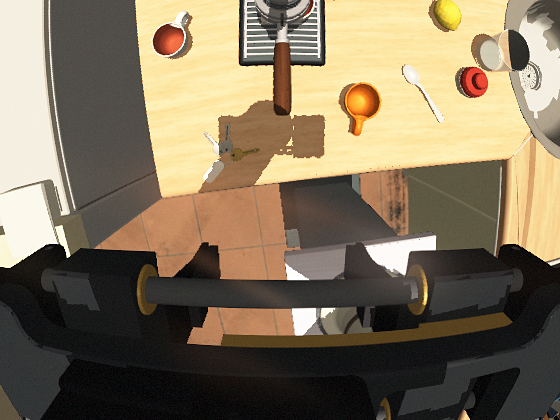

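Handle end (282,112) and tray corners (240,63) and (325,64) match the predictions, and the bystanders haven't moved. Now the lever.

Run:
```python
from fit import *
A,o=lpose(0,.13)
env.goto(A,o)
env.gripper_to(1.0)
s=env.read_state(); print(s['clock'],s['force'])
hit=env.move_straight(lpose(0)[0],rate=.08,force_limit=6); s=env.read_state(); print('hit',hit,s['position'],s['force'].round(1))
if not hit:
    env.gripper_to(0,grasp_force=45); s=env.read_state(); print(s['clock'],s['opening']*87,s['force'].round(1),s['finger_force'],s['wrist_torque'].round(2))
```

```text
19.0917 [ 0.02298371  0.44633293 -0.35109501]
hit False [0.54743975 0.11359806 0.29187042] [ 0.7 -0.5 -0.8]
21.9083 24.61576799897698 [ 0.1 -0.4  0.1] 44.658666112372885 [-0.07  0.5  -0.04]
```

Run:
```python
from fit import *
for a in np.linspace(0,1.08,13)[1:]:
    env.move_straight(lpose(a)[0],rate=.06); s=env.read_state(); print(round(a,2),s['force'].round(1),round(s['opening']*87,1))
env.dwell(.3); s=env.read_state(); print(s['clock'],s['position'],lpose(1.08)[0],s['force'],s['wrist_torque'])
w=wrist(); save(w,'w5'); p=env.grab_frame('scene'); t=env.grab_frame('top')
g=lambda rr,a:R.from_euler('z',w0).apply([.012-rr*np.cos(1.08-a),0,.195+rr*np.sin(1.08-a)])+[x0,y0,0]
for n,q in(('w',w),('s',p),('t',t)): print(n,proj(q,[g(.078,1.08),g(.16,1.08),g(.16,1.13),g(.16,1.03),[x0,y0,.05]]).round(1).tolist())
A=cv2.resize(p['image'][130:250,180:320],None,fx=4,fy=4,interpolation=3)
B=cv2.resize(w['image'],(0,0),fx=.43,fy=.43)
A=np.hstack([A,np.zeros((A.shape[0],B.shape[1],3),np.uint8)]);A[:B.shape[0],-B.shape[1]:]=B
A[B.shape[0]:B.shape[0]+240,-240:]=cv2.resize(t['image'][140:220,190:270],None,fx=3,fy=3,interpolation=3)
cv2.imwrite('pics/f.png',A); print(A.shape)
```

```text
0.09 [ 5.3 -3.5 -0.9] 24.7
0.18 [ 5.4 -4.4  1. ] 24.5
0.27 [ 3.9 -5.8  4. ] 24.3
0.36 [ 1.5 -3.2  7.4] 24.8
0.45 [-3.6 -2.8 11.3] 24.9
0.54 [-9.9 -2.1 14.8] 24.0
0.63 [-14.8   0.1  17.4] 24.3
0.72 [-21.    2.9  17.9] 24.5
0.81 [-23.9   6.9  17.6] 24.2
0.9 [-28.1   9.8  16.2] 24.1
0.99 [-30.8  11.9  13.7] 23.9
1.08 [-31.6  14.8  11.4] 23.5
26.3083 [0.47349258 0.12220572 0.17437535] [0.4791033  0.12205019 0.17664741] [-32.29675757  14.88173958  11.73014978] [4.01311211 8.09710567 0.7139504 ]
w [[280.5, 350.0], [279.8, 242.4], [279.9, 232.6], [279.7, 253.8], [281.4, 274.1]]
s [[246.6, 183.7], [228.6, 196.2], [228.8, 198.5], [228.4, 193.7], [261.7, 214.0]]
t [[238.1, 194.6], [232.9, 228.7], [233.3, 228.8], [232.4, 228.5], [248.2, 176.3]]
(480, 801, 3)
```

View pics/f.png

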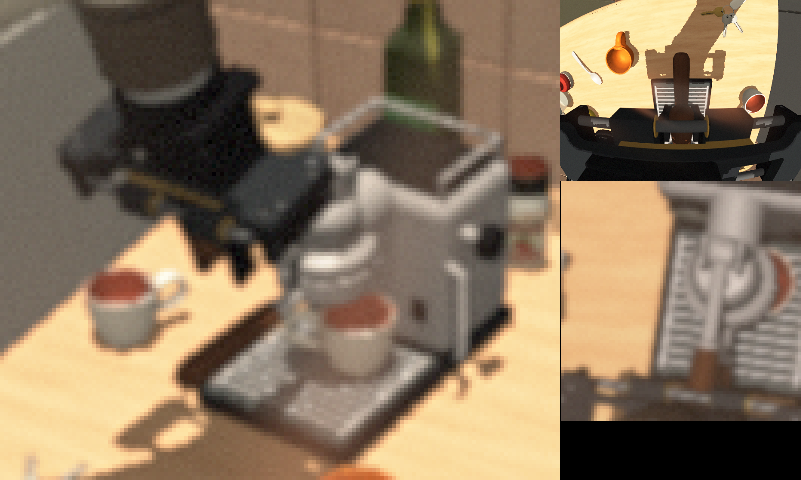

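The lever is level to within about a degree, but there is about 32 N of side load on the wrist from the arc's geometry error. I'll ease that off and hold z for level, then check the grip end in the wrist view.

Run:
```python
from fit import *
T0=lpose(1.08)[0]; c=T0.copy(); zt=.195-.019*np.cos(np.radians(TILT))
for i in range(5):
    s=env.read_state(); f=s['force']
    c+= [np.clip(f[0]/6*.5,-3,3)*1e-3, np.clip(f[1]/15*.7,-1,1)*1e-3, np.clip(zt-s['position'][2],-.002,.002)]
    env.move_straight(c,rate=.02); env.dwell(.2); s=env.read_state(); print(c.round(4),s['position'].round(4),s['force'].round(1),round(s['opening']*87,1))
w=wrist(); print(s['clock'],s['tool_rot'])
g=lambda rr,a,h=0:R.from_euler('z',w0).apply([.012-rr*np.cos(1.08-a)+h*np.sin(1.08-a),0,.195+rr*np.sin(1.08-a)+h*np.cos(1.08-a)])+[x0,y0,0]
for a in (1.0,1.04,1.08,1.12,1.16): print(a,proj(w,[g(.16,a,.013),g(.16,a),g(.078,a,.013)]).round(1).tolist())
cv2.imwrite('pics/g.png',cv2.resize(w['image'][110:310,200:360],None,fx=4,fy=3,interpolation=3));
```

```text
[0.4764 0.1228 0.1786] [0.4738 0.1224 0.1782] [-15.9   4.3  10.7] 24.0
[0.4751 0.123  0.177 ] [0.4737 0.1225 0.1773] [-9.6 -0.1  8.8] 24.2
[0.4743 0.1229 0.1763] [0.4736 0.1225 0.1771] [-6.7 -1.2  8.5] 24.1
[0.4738 0.1229 0.1759] [0.4736 0.1226 0.177 ] [-3.2 -2.4  8.1] 23.9
[0.4735 0.1228 0.1755] [0.4736 0.1226 0.1768] [-2.8 -2.3  8.6] 23.7
28.7833 [-179.98188889   15.04207693  172.81241305]
1.0 [[278.6, 281.9], [278.8, 258.8], [279.6, 373.6]]
1.04 [[278.7, 269.4], [279.0, 248.7], [279.7, 368.6]]
1.08 [[278.8, 258.2], [279.1, 239.8], [279.7, 363.7]]
1.12 [[279.0, 248.1], [279.2, 231.9], [279.7, 359.0]]
1.16 [[279.1, 239.1], [279.3, 225.0], [279.7, 354.5]]
```

View pics/g.png

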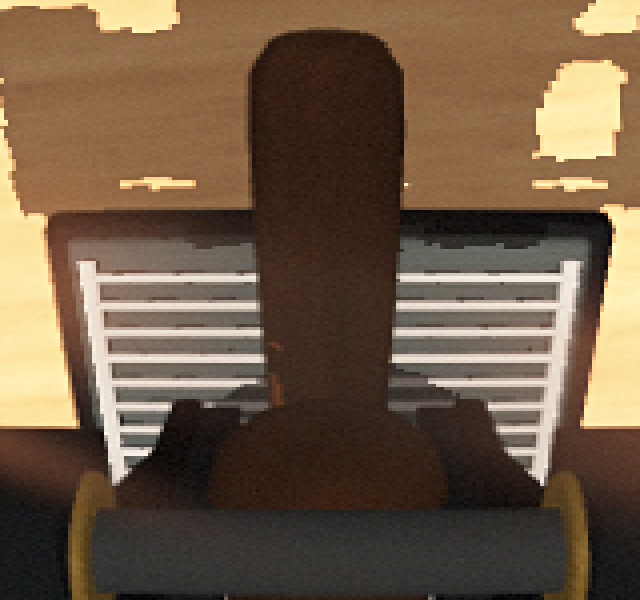

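Run:
```python
from fit import *
w=wrist()
O=np.array([[212,181.7],[352.5,181.7],[281.7,120.5],[281.6,243]])
def M(d,a,z=.012,rt=.176):
    c=R.from_euler('z',w0); e=1.08-a
    # lever end as dome: visible silhouette = lowest-row... sample end cap points
    th=np.linspace(-np.pi/2,np.pi/2,25); k=np.c_[.148+.012*np.cos(th),.013*np.sin(th)]
    lev=np.c_[.012-k[:,0]*np.cos(e)+k[:,1]*np.sin(e),0*th,.195+k[:,0]*np.sin(e)+k[:,1]*np.cos(e)]
    X=np.r_[[[-.085,-.074,z],[-.085,.074,z],[-rt,0,.112]],lev]
    return proj(w,c.apply(X)+[x0+d,y0,0])
for d in (0,-.003,-.006):
    print(d,M(d,1.08)[:3].round(1).tolist(),[(a,M(d,a)[3:,1].min().round(1)) for a in (1.0,1.04,1.08,1.12)])
print('obs',O.tolist())
A=env.search_frame(env.grab_frame('top'),'lever_grip')[:1],env.search_frame(env.grab_frame('scene'),'lever_grip')[:1],env.search_frame(w,'lever_grip')[:1]; print(A, lpose(1.08)[0])
```

```text
0 [[210.3, 184.5], [351.4, 184.5], [280.0, 126.2]] [(1.0, np.float64(250.1)), (1.04, np.float64(241.7)), (1.08, np.float64(234.1)), (1.12, np.float64(227.5))]
-0.003 [[209.7, 181.9], [351.3, 182.0], [279.4, 121.8]] [(1.0, np.float64(244.8)), (1.04, np.float64(236.5)), (1.08, np.float64(229.0)), (1.12, np.float64(222.4))]
-0.006 [[209.0, 179.4], [351.3, 179.4], [278.8, 117.3]] [(1.0, np.float64(239.4)), (1.04, np.float64(231.1)), (1.08, np.float64(223.7)), (1.12, np.float64(217.1))]
obs [[212.0, 181.7], [352.5, 181.7], [281.7, 120.5], [281.6, 243.0]]
([{'xyz': [0.5383, 0.111, 0.204], 'score': 0.81}], [{'xyz': [0.4442, 0.1187, 0.2059], 'score': 0.5}], [{'xyz': [0.4478, 0.1272, 0.2171], 'score': 0.68}]) [0.4791033  0.12205019 0.17664741]
```

The wrist view puts the lever grip's end at row ≈243, where level should be ≈229–231. The portafilter and tray stay consistent with x0 about 3.5 mm nearer. So the grip sat high in the pads and the lever is about 3° above level. I'll lower it while tracking the end in the wrist view.

```bash
cat > lv.py <<'E'
from fit import *
D=-.0035
def lever_angle():
    w=wrist(); mk=env.trace(w,'lever_grip')
    m=mk[0]['mask'] if mk else np.zeros((420,560),bool)
    c=m[:,270:293]; row=np.where(c.sum(1)>11)[0]; row=row.min() if len(row) else np.nan
    e_=np.linspace(.9,1.25,36); th=np.linspace(-np.pi/2,np.pi/2,25); out=[]
    for a in e_:
        e=1.08-a; k=np.c_[.147+.013*np.cos(th),.013*np.sin(th)]
        L=np.c_[.012-k[:,0]*np.cos(e)+k[:,1]*np.sin(e),0*th,.195+k[:,0]*np.sin(e)+k[:,1]*np.cos(e)]
        out.append(proj(w,R.from_euler('z',w0).apply(L)+[x0+D,y0,0])[:,1].min())
    # luminance profile along centre as a second reading
    g=cv2.cvtColor(w['image'],cv2.COLOR_BGR2GRAY)[:,274:289].mean(1)
    return row,np.interp(-row,-np.array(out),e_),np.diff(g)[222:252].round(1),w
E
python3 - <<'E'
from lv import *
row,a,g,w=lever_angle(); print(row,round(a,3),g.tolist())
s=env.read_state(); c=np.array([.4735,.1228,.1755])
for i in range(2):
    c=c+[0,0,-.0025]; env.move_straight(c,rate=.02); env.dwell(.2)
    s=env.read_state(); row,a,g,w=lever_angle(); print(s['position'].round(4),s['force'].round(1),row,round(a,3),g.tolist())
E
```

```text
243 1.006 [-0.1, -0.1, 1.1, -0.8, -0.1, -0.3, 0.9, -0.5, -0.8, -0.1, 0.8, -1.5, 0.2, 0.9, -1.1, 0.4, -0.5, 0.7, -1.0, -0.1, -4.3, -1.4, 1.7, -0.7, -1.7, 1.1, -1.1, -1.0, -0.1, -0.4]
[0.4734 0.1226 0.1742] [-4.9 -2.4  8.5] 243 1.024 [-0.4, -0.4, 1.2, -1.0, 0.8, -1.3, 0.5, 0.1, -1.0, 1.5, -0.8, 1.3, -1.3, -0.5, -0.5, 1.4, -1.5, 1.7, -2.8, -0.7, -2.1, -0.5, -0.6, -0.3, -0.5, -1.7, -0.9, -0.9, 0.6, -2.5]
[0.4732 0.1226 0.1716] [-5.9 -1.5  9.9] 243 1.042 [1.2, -0.1, 0.2, -1.3, 0.6, -0.3, 0.4, -0.1, 0.5, -0.4, -0.2, -0.1, 0.2, -0.6, 0.5, 0.0, -1.1, -0.4, 0.8, -1.5, -3.5, -0.8, -1.3, -0.7, -1.5, -0.9, -1.2, -1.3, -0.5, -1.3]
```

Run:
```python
from lv import *
c=np.array([.4729,.1227,.1676]); env.move_straight(c,rate=.02); env.dwell(.4)
s=env.read_state(); row,a,g,w=lever_angle(); print(s['clock'],s['position'].round(4),s['force'].round(1),s['opening']*87,row,round(a,3))
p=env.grab_frame('scene'); t=env.grab_frame('top')
for q in (p,t,w): print([(np.round(d['xyz'],3).tolist(),round(d['score'],2)) for n in('lever_grip','cup') for d in env.search_frame(q,n)[:3]])
```

```text
31.0833 [0.4731 0.1226 0.1691] [-4.6 -2.5 10.9] 24.004937095899066 243 1.061
[([0.446, 0.118, 0.201], 0.46), ([0.581, 0.088, 0.06], 0.93), ([0.415, -0.003, 0.038], 0.87)]
[([0.54, 0.108, 0.2], 0.84), ([0.455, -0.241, 0.038], 0.4), ([0.425, -0.004, 0.021], 0.95), ([0.6, 0.069, 0.054], 0.67)]
[([0.445, 0.122, 0.212], 0.81), ([0.421, -0.013, 0.036], 0.82)]
```

Vision (1.06 rad) and force (10.9 N, against 11 N at level) both say the lever is level. The cup hasn't moved, so I'm handing in.

```bash
python3 -c "
from h import *
print(env.close_job())"
```

```text
the job is handed in; nothing more can be done
None
```

The portafilter is locked with its ribs aligned, and the gripper is holding the lever about level (about 1.06 rad by camera against 1.08, with 10.9 N on the tool). The cup is still in place on the tray, and the job was handed in at about 31 s with no verdict returned.

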